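# Hold a hanger rail against the sprung fence of an assembly jig

## Task

Lay the steel hanger rail flat on the bed of the assembly jig, holes up, between the two white end lines, its blue end at the jig's blue-marked end. Then push it squarely against the orange sprung fence until the fence's black pointer stands in the green band, never driving the fence to its end stop, and finish while still pushing, steadily, so that a colleague can put in the screws. Leave the beaker and the amber bottle where they are.

Things in the scene. Friction and masses are not known exactly. Their poses are not given: they have to be found in the camera images.
- jig: Assembly jig fixed to the worktop: grey plate 155 (x = -70 to +85) x 210 (y) x 10 mm, its flat top is the bed. Origin on its underside. +x points from its open front edge to the fence (away from the robot, turned up to 0.25 rad), +y along the fence to the blue-marked end (blue stripe). The unpushed fence's face is at x = +30 mm; a fixed block 34 mm high over the bed is at x = +69 to +85 mm.
- jig_bed (a point): Point on the bed's surface in front of the fence, at jig x = -20, y = 0 mm, 10 mm above the worktop. The bed is clear from jig x = -70 mm to the fence. Thin white end lines at jig y = -92 and +92 mm mark the rail's place, centred on y = 0.
- fence (a joint): How far the orange fence (150 mm long, 10 mm thick, 24 mm high over the bed) is pushed back along the jig's +x, in m: 0 free, 0.030 at its end stop. A spring of 0.7 N/mm, no preload, pushes it forward again when let go. Its black pointer, at the fence's -y end over a white scale on the bed, is in the green band from 0.010 to 0.020 (7 to 14 N).
- fence_face (a point): Middle of the fence's front face, which looks along the jig's -x, 9.8 mm above the bed; moves with the fence.
- rail: Loose straight steel-coloured rail, 24 (x) x 160 (y) x 18 mm (z), 0.2 kg, three dark screw holes in its upper face, the last 18 mm at its +y end blue plastic. It starts flat on the worktop, holes up, turned any way. Origin at the centre of its underside, z up, long axis y.
- rail_blue_end (a point): Middle of the end face of the rail's blue end, 80 mm along the rail's +y from its origin and 9 mm above its underside.
- beaker: Clear beaker 71 mm across, 88 mm high, to be left alone. Origin at the centre of its underside.
- amber_bottle: Amber bottle with a black cap, 58 mm across, 125 mm high, to be left alone. Origin at the centre of its underside.

How it is judged (in metres and radians):
On the way, in this order (a step that is already met when the one before it is completed fails the run):
1. the rail lies flat on the jig's bed, between the end lines, blue end at the blue-marked end, the fence not yet pushed into the green band (z of rail in the frame of jig between 0.007 and 0.014 m and angle between rail's own z axis and vertical below 0.08 rad and y of rail_blue_end in the frame of jig between 0.065 and 0.095 m and angle between the y axis of rail and the y axis of jig, either way round below 0.3 rad and value of joint fence below 0.008 m), for 0.2 s.
2. the rail is pushed against the fence and the pointer is in the green band (z of rail in the frame of jig between 0.007 and 0.014 m and angle between rail's own z axis and vertical below 0.08 rad and y of rail_blue_end in the frame of jig between 0.065 and 0.095 m and value of joint fence between 0.01 and 0.02 m and contact force between rail and fence above 4 N), for 0.3 s.
At the end, for the whole second after the job is handed in: Rail at rest, flat on the bed (4 mm, 0.08 rad), blue end at the blue-marked end, within 15 mm of centred, square to the fence within 0.06 rad; fingers push it on the fence with 5 to 17 N, fence pushed back 10 to 20 mm (green band); robot not touching the fence (z of rail in the frame of jig between 0.007 and 0.014 m and angle between rail's own z axis and vertical below 0.08 rad and y of rail_blue_end in the frame of jig between 0.065 and 0.095 m and angle between the y axis of rail and the y axis of jig, either way round below 0.06 rad and value of joint fence between 0.01 and 0.02 m and contact force between rail and fence between 5 and 17 N and contact force between the fingers and rail above 3 N and contact force between anything else and fence below 17 N and contact force between each of the fingers, the arm and fence below 0.5 N and linear speed of rail below 0.01 m/s); the arm keeps its last pose, push and grip.
It fails at once if the fence is driven to its end stop (value of joint fence above 0.0285 m).
It fails at once if the beaker or the amber bottle is moved or knocked over (distance of any of beaker, amber_bottle from where it was at the start of the episode above 0.03 m or angle between any of beaker, amber_bottle's own z axis and vertical above 0.5 rad).
It also fails if it takes over 54 s, if anything falls off the work surface, if the arm or the gripper's body presses on something with over 40 N, if the wrist force passes 120 N, or if a joint passes its speed limit or range.

## Robot

A 7-joint arm with a two-finger parallel gripper is mounted at the origin on the work surface; the furniture and walls round the work are solid. World frame = base frame: x ahead of the robot, y to its left, z up, the work surface at z = 0. Lengths are in m, angles in degrees, forces in N, time in s.
With the tool pointing down it reaches from about 0.4 to 0.925 m from the base axis. Payload 5.6 kg.
Tool frame: the origin (TCP) lies midway between the tips of the shut fingers; the grasp point (between the pads) lies 19 mm behind it (ctrl.grip_point_offset is the distance from the TCP to the grasp point, in m); z points along the fingers, y is the line along which they close (so a half turn about z gives the same grasp; the last joint's range is limited). The gripper opens to 85 mm and grips with 20 to 120 N. Pads are 22 mm wide; open, the fingers measure 114 mm over their backs; the gripper's body (76 mm by 85 mm) begins 54 mm behind the grasp point. The pads swing forward as they close: fully open they stand 13 mm farther back than shut.
Start: joints at [-73.167, 26.786, -0.665, 91.828, 0.344, 61.387, -3.226], TCP at [0.215, 0.613, 0.231] pointing down, gripper open.
Joint ranges: [-144.91, 144.91], [-17.63, 115.5], [-89.93, 88.59], [15.96, 139.68], [-74.01, 254.01], [8.47, 105.57], [-167.45, 167.45]. Speed limits (degrees/s): [147.25, 147.25, 180, 180, 180, 180, 180].

## Interface

Orientations are given as a 3x3 rotation matrix whose columns are the frame's x, y, z axes.
In Python, from cell import ctrl, optics gives the robot as it stands.
- The arm moves only by the shell command python3 -m pendant 'ROWS' [FORCE]. ROWS is a JSON object of lists of equal length, an entry for each row: "delta_pos": the shift along the world's x, y, z in m, a list of three; "twist": the turn, a rotation vector about the world's x, y, z in rad, a list of three; "gripper": the gripper command: -1 is shut, 1 is fully open, values between are in proportion. A call has 1 to 20 rows; each row shifts and turns the commanded pose from where the row before left it; what a row does not reach is not made up. A row lasts 1/8 s, in which the tool goes at most 62.5 mm and 10.7 degrees, less where a joint would pass 70% of its speed; a pose out of reach is approached as far as the arm can. A call is refused whole if a number of a shift passes 0.0625 or a number of a turn 0.188, either way. A call with a gripper value outside its range is refused whole. The fingers move at their own pace and stop on an object; FORCE is the grip in N (left out, the last holds). Time passes only in rows, so rows that do not move let the fingers close. It gives the time, the measured TCP pose, the force, the opening and the grip force at its end, in the units of the state.
- ctrl.get_state(): the state, without advancing time (a new reading comes with each control period).
- optics.grab_frame(name): name is "scene" or "side" or "wrist"; returns a dict with "frame" (420x560x3 uint8, red, green, blue), "mtx" (3x3 intrinsics, pixels), "rvec" (rotation vector, rad) and "tvec" (3), from world to camera coordinates, as OpenCV has them; the wrist camera has in their place "mount" (4x4, takes a point from camera to tool coordinates, whose origin is the TCP and whose axes are the flange's). Camera axes: x right, y down, z forward; pixel columns grow to the right and rows downward; lengths in m; the calibration is good to about 2 mm. A picture is of the moment at which its call begins: read the wrist's pose just before it. There is no depth.
- ctrl.finish_job(): hands the job in; it is judged then, once.
The state is a dict: "t": time; "joint_positions": joint angles; "qvel": joint speeds; "tau": joint torques, N m; "tool_pos": TCP position; "tool_rot": TCP orientation; "wrist_force": force on the tool from outside, world axes, zero at the start; "wrist_torque": the same for the moment, N m; "width": finger opening in m; "gripper_force": force on a finger pad.
Only numpy, scipy, OpenCV 4.12 (cv2) and the standard library are available. Lean on these libraries where they do the work, as an engineer would, in place of code of your own. Each camera call takes 0.05 s, during which the arm holds its last target. There are 200 camera calls.

## Working session

There is one attempt and no reset: what is moved stays moved. The work goes in short steps, Python scripts to look and compute and a shell command to move; the robot and the scene stay as the last step left them, time stands still between calls to the robot, and variables do not carry over. Pictures are saved under pics/ and viewed, at most 10 in all, crops included, and the job is handed in when it is done.

```bash
mkdir -p pics; cat > h.py <<'E'
import numpy as np, cv2, sys
from cell import ctrl, optics
def grab(n,save=None):
    f=optics.grab_frame(n)
    if save: cv2.imwrite('pics/'+save+'.png',f['frame'][:,:,::-1])
    return f
def ray(f,uv,z):
    R,_=cv2.Rodrigues(np.array(f['rvec'],float)); t=np.array(f['tvec'],float).ravel()
    c=-R.T@t; d=R.T@np.linalg.inv(f['mtx'])@np.array([uv[0],uv[1],1.])
    return c+d*(z-c[2])/d[2]
def proj(f,P):
    return cv2.projectPoints(np.array(P,float).reshape(-1,3),np.array(f['rvec'],float),np.array(f['tvec'],float),np.array(f['mtx'],float),None)[0].reshape(-1,2)
E
python3 - <<'E'
from h import *
a=grab('scene','s1');b=grab('side','d1')
for f in(a,b):
    R,_=cv2.Rodrigues(np.array(f['rvec'],float));print(-R.T@np.array(f['tvec']).ravel(),f['mtx'][0][0])
s=ctrl.get_state();print(s['tool_rot'],s['wrist_force'],s['t'],s['width'])
E
```

```text
[-0.14818179 -0.19832924  1.03438134] 410.0725949483346
[0.92868456 0.4973742  0.61547624] 430.77076982767693
[[-9.43789011e-01  3.30548242e-01 -4.02770659e-04]
 [ 3.30548459e-01  9.43787714e-01 -1.57062809e-03]
 [-1.39038356e-04 -1.61547675e-03 -9.99998685e-01]] [ 0.12940815 -0.14859348 -0.46834874] 0.1 0.08536516728292996
```

View pics/s1.png

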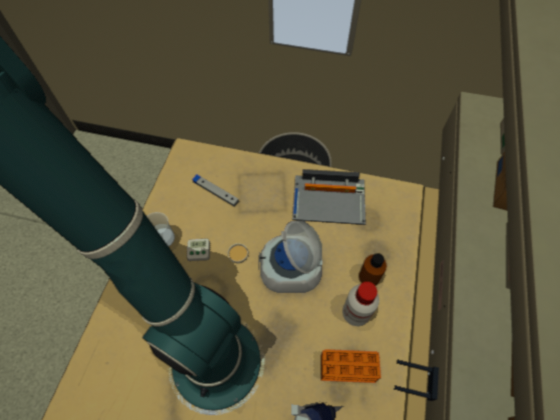

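View pics/d1.png

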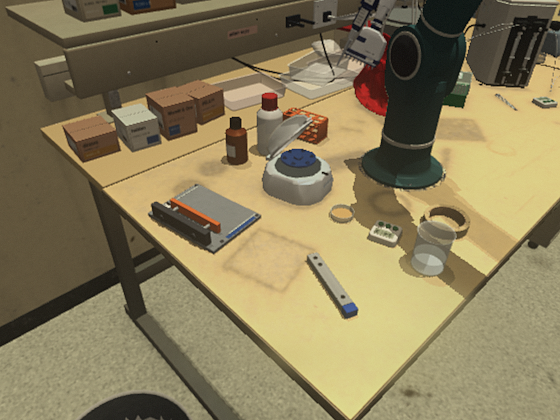

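The scene picture shows the rail at about (215,190) with its blue end at (196,180). The jig is at (330,195), the beaker at (160,235) and the amber bottle at (373,268). Next I'll zoom in on the rail and jig.

```bash
python3 - <<'E'
import cv2,numpy as np
a=cv2.imread('pics/s1.png');b=cv2.imread('pics/d1.png')
c=cv2.resize(a[160:235,180:380],None,fx=4,fy=4,interpolation=cv2.INTER_CUBIC)
d=cv2.resize(b[175:325,140:370],None,fx=3.4,fy=3.4,interpolation=cv2.INTER_CUBIC)
cv2.imwrite('pics/c1.png',c);cv2.imwrite('pics/c2.png',d)
E
```

```text
(no output)
```

View pics/c1.png

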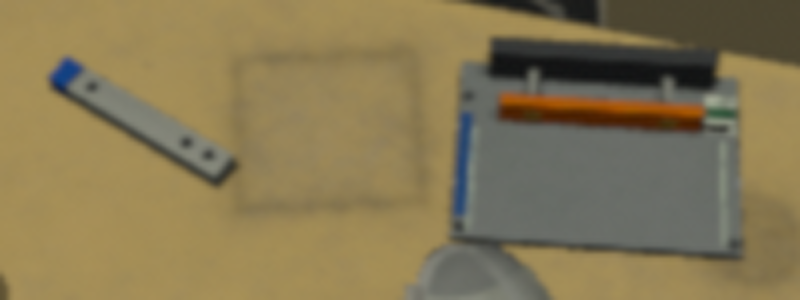

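View pics/c2.png

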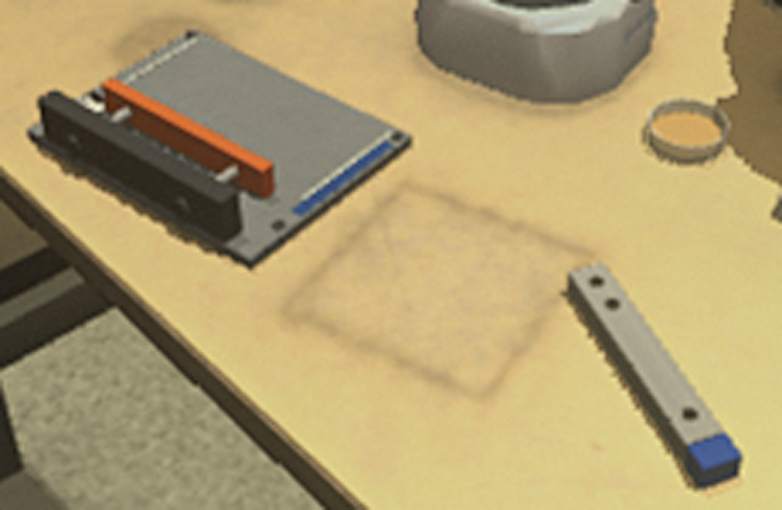

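The crops give clear corners for the rail's top face and the jig plate in both views. Next I'll fit planar poses to them.

```bash
cat > fit.py <<'E'
from h import *
from scipy.optimize import least_squares
a=optics.grab_frame('scene');b=optics.grab_frame('side')
S=lambda p:(np.array(p,float)+.5)/4-.5+[180,160]
D=lambda p:(np.array(p,float)+.5)/3.4-.5+[140,175]
def T(q,P):
    c,s=np.cos(q[2]),np.sin(q[2]);P=np.array(P,float)
    return np.c_[q[0]+c*P[:,0]-s*P[:,1],q[1]+s*P[:,0]+c*P[:,1],P[:,2]]
def fit(P,s,d,q0):
    f=lambda q:np.r_[(proj(a,T(q,P))-S(s)).ravel(),(proj(b,T(q,P))-D(d)).ravel()]
    r=least_squares(f,q0,loss='soft_l1');print(r.x,np.round(r.fun,1));return r.x
rail=[[.012,.08,.018],[-.012,.08,.018],[.012,-.08,.018],[-.012,-.08,.018]]
fit(rail,[(68,58),(50,76),(236,157),(216,180)],[(697,468),(740,452),(569,272),(606,265)],[.8,.2,.5])
jig=[[.085,.105,.01],[.085,-.105,.01],[-.07,.105,.01],[-.07,-.105,.01]]
fit(jig,[(462,64),(740,78),(452,238),(742,250)],[(250,260),(29,131),(411,137),(194,31)],[.8,-.1,0.])
for n,uv in(('amber',[(237,162)]),('beaker',[(429,272)])): print(n,ray(b,uv[0],0))
print(ray(b,(297,195),0),ray(a,(290,255),.08))
E
python3 fit.py
```

```text
[ 0.46682815  0.15407222 -0.37397744] [ 0.4 -0.7 -0.3  0.1 -0.2 -0.1 -0.3 -0.1  0.6  0.1 -0.   0.8 -0.3 -1.1
 -0.4 -2. ]
[ 0.51102861 -0.18344768  0.16367958] [-0.2 -0.9 -0.7 -0.4 -0.8 -0.5  0.3  1.2  0.1 -0.  -1.2 -0.6  0.6 -0.6
 -0.3 -1. ]
amber [ 0.31081454 -0.32111089  0.        ]
beaker [0.294797   0.26452115 0.        ]
[ 0.30050354 -0.09903159  0.        ] [ 0.28068784 -0.11769884  0.08      ]
```

```bash
python3 -m pendant '{"delta_pos":[[0.021,-0.0382,0],[0.021,-0.0382,0],[0.021,-0.0382,0],[0.021,-0.0382,0],[0.021,-0.0382,0],[0.021,-0.0382,0],[0.021,-0.0382,0],[0.021,-0.0382,0],[0.021,-0.0382,0],[0.021,-0.0382,0],[0.021,-0.0382,0],[0.021,-0.0382,0],[0,0,-0.03],[0,0,-0.03],[0,0,-0.03],[0,0,0]],"twist":[[0,0,-0.134],[0,0,-0.134],[0,0,-0.134],[0,0,-0.134],[0,0,-0.134],[0,0,-0.134],[0,0,-0.134],[0,0,-0.134],[0,0,-0.134],[0,0,-0.134],[0,0,-0.134],[0,0,-0.134],[0,0,0],[0,0,0],[0,0,0],[0,0,0]],"gripper":[0.3,0.3,0.3,0.3,0.3,0.3,0.3,0.3,0.3,0.3,0.3,0.3,0.3,0.3,0.3,0.3]}' 30
python3 - <<'E'
from h import *
s=ctrl.get_state();f=grab('wrist','w1')
R=np.array(s['tool_rot']);p=np.array(s['tool_pos']);M=np.array(f['mount'])
print(p,np.degrees(np.arctan2(R[1,1],R[0,1])),s['width'],s['joint_positions'])
def wp(P):
    q=(np.array(P)-p)@R; q=(q-M[:3,3])@M[:3,:3]; q=q@np.array(f['mtx']).T
    return q[:,:2]/q[:,2:]
th=-.374;c,sn=np.cos(th),np.sin(th)
P=[[.467+c*x-sn*y,.154+sn*x+c*y,.018] for x,y in((.012,.08),(-.012,.08),(-.012,-.08),(.012,-.08))]
im=f['frame'][:,:,::-1].copy();cv2.polylines(im,[np.int32(np.round(wp(P)))],True,(0,0,255),1);cv2.imwrite('pics/w1.png',im)
print(wp(P))
E
```

```text
t: 2.2
tool_pos: [0.4653, 0.1544, 0.1396]
tool_rot: [[0.365, 0.931, -0.004], [0.931, -0.365, -0.003], [-0.004, -0.003, -1.0]]
wrist_force: [-0.1, -0.4, -0.3]
width: 0.0554
gripper_force: 0.0
[0.46530017 0.15437747 0.13962954] -21.438291081820466 0.05540530396170542 [-44.21803858  19.74722219  26.15693577 119.52381099 -12.39755603
  43.56382745 -31.75675177]
[[296.2993221  106.11303675]
 [264.91606922 106.08674071]
 [266.96671205 288.13669247]
 [292.88584234 288.18557941]]
```

View pics/w1.png

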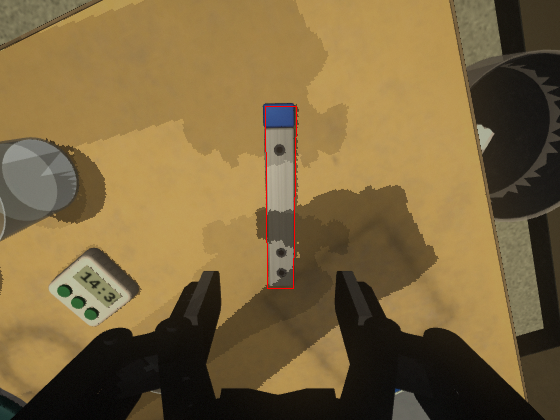

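The red model outline lies on the rail: blue end at (280,115), dark end at (280,288), about 1 px off. Descending to grip.

```bash
python3 -m pendant '{"delta_pos":[[0.001,0,-0.04],[0,0,-0.04],[0,0,-0.03],[0,0,-0.015],[0,0,-0.0105],[0,0,0],[0,0,0],[0,0,0],[0,0,0],[0,0,0],[0,0,0],[0,0,0.01],[0,0,0.03],[0,0,0.03],[0,0,0]],"twist":[[0,0,0],[0,0,0],[0,0,0],[0,0,0],[0,0,0],[0,0,0],[0,0,0],[0,0,0],[0,0,0],[0,0,0],[0,0,0],[0,0,0],[0,0,0],[0,0,0],[0,0,0]],"gripper":[0.3,0.3,0.3,0.3,0.3,0.3,-1,-1,-1,-1,-1,-1,-1,-1,-1]}' 40
```

```text
t: 4.12
tool_pos: [0.4693, 0.1558, 0.078]
tool_rot: [[0.365, 0.931, 0.004], [0.931, -0.365, 0.002], [0.004, 0.003, -1.0]]
wrist_force: [0.5, -0.1, -2.2]
width: 0.0229
gripper_force: 39.8
```

```bash
python3 -m pendant '{"delta_pos":[[0.0025,-0.034,0],[0.0025,-0.034,0],[0.0025,-0.034,0],[0.0025,-0.034,0],[0.0025,-0.034,0],[0.0025,-0.034,0],[0.0025,-0.034,0],[0.0025,-0.034,0],[0,-0.034,0],[0,-0.034,0],[0,0,0],[0,0,0],[0,0,0]],"twist":[[0,0,0.0538],[0,0,0.0538],[0,0,0.0538],[0,0,0.0538],[0,0,0.0538],[0,0,0.0538],[0,0,0.0538],[0,0,0.0538],[0,0,0.0538],[0,0,0.0538],[0,0,0],[0,0,0],[0,0,0]],"gripper":[-1,-1,-1,-1,-1,-1,-1,-1,-1,-1,-1,-1,-1]}'
python3 - <<'E'
from h import *
s=ctrl.get_state()
R=np.array(s['tool_rot']);p=np.array(s['tool_pos']);print(p,np.degrees(np.arctan2(R[1,1],R[0,1])))
def pic(n):
    f=grab(n,n+'2');return f
a=pic('scene');b=pic('side')
c,sn=np.cos(.1637),np.sin(.1637)
J=lambda x,y,z:[.511+c*x-sn*y,-.1834+sn*x+c*y,z]
im1=a['frame'][:,:,::-1].copy();im2=b['frame'][:,:,::-1].copy()
c1=cv2.resize(im1[150:240,270:390],None,fx=5,fy=5,interpolation=cv2.INTER_CUBIC)
c2=cv2.resize(im2[150:270,130:290],None,fx=5,fy=5,interpolation=cv2.INTER_CUBIC)
c1=cv2.copyMakeBorder(c1,0,600-c1.shape[0],0,0,0)[:600,:600]
cv2.imwrite('pics/cs2.png',c1);cv2.imwrite('pics/cd2.png',c2)
E
```

```text
t: 5.75
tool_pos: [0.4877, -0.1835, 0.0754]
tool_rot: [[-0.165, 0.986, -0.001], [0.986, 0.165, 0.001], [0.001, -0.001, -1.0]]
wrist_force: [0.9, -0.3, -1.2]
width: 0.0231
gripper_force: 39.7
[ 0.48771737 -0.18352024  0.07540062] 9.487236624612176
```

View pics/cd2.png

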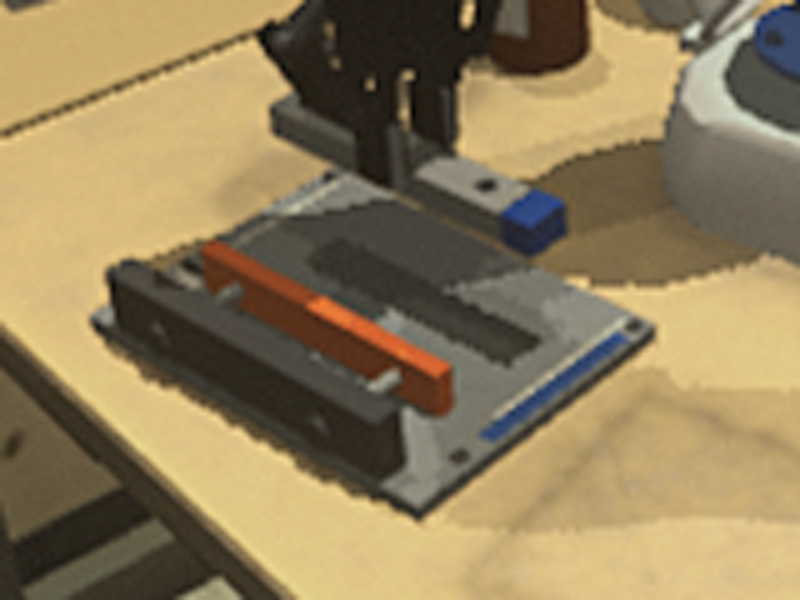

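The rail hangs level over the bed, parallel to the fence. The top edge of its blue end runs from (537,227) to (567,206) in the crop. I'll check its jig coordinates.

```bash
python3 - <<'E'
from h import *
b=optics.grab_frame('side')
c,s=np.cos(.1637),np.sin(.1637)
for z in(.086,.09):
  for p in((537,227),(567,206)):
    w=ray(b,(130+p[0]/5-.4,150+p[1]/5-.4),z)-[.511,-.1834,0];print(z,c*w[0]+s*w[1],-s*w[0]+c*w[1])
w=np.array([.4877-.511,-.1835+.1834]);print('tcp',c*w[0]+s*w[1],-s*w[0]+c*w[1])
E
```

```text
0.086 -0.015705832344798623 0.08526635957410046
0.086 -0.03520200128763398 0.08504123272317507
0.09 -0.011635756920657249 0.08918220376238396
0.09 -0.03098463941449476 0.08895877766274697
tcp -0.023004800445048837 0.0036985343696497104
```

```bash
python3 -m pendant '{"delta_pos":[[0.001,-0.006,0],[0,0,-0.02],[0,0,-0.02],[0,0,-0.012],[0,0,-0.005],[0,0,-0.002],[0,0,0],[0,0,0],[0,0,0]],"twist":[[0,0,0],[0,0,0],[0,0,0],[0,0,0],[0,0,0],[0,0,0],[0,0,0],[0,0,0],[0,0,0]],"gripper":[-1,-1,-1,-1,-1,-1,-1,-1,-1]}'
```

```text
t: 7.02
tool_pos: [0.489, -0.191, 0.0171]
tool_rot: [[-0.163, 0.987, 0.001], [0.987, 0.163, -0.0], [-0.0, 0.001, -1.0]]
wrist_force: [-0.3, 0.4, -1.4]
width: 0.0229
gripper_force: 39.7
```

```bash
python3 -m pendant '{"delta_pos":[[0,0,-0.001],[0,0,-0.001],[0,0,0],[0,0,0]],"twist":[[0,0,0],[0,0,0],[0,0,0],[0,0,0]],"gripper":[-1,-1,-1,-1]}'
```

```text
t: 7.52
tool_pos: [0.4892, -0.1909, 0.0168]
tool_rot: [[-0.163, 0.987, 0.001], [0.987, 0.163, 0.001], [0.001, 0.001, -1.0]]
wrist_force: [-6.0, 1.4, 19.4]
width: 0.0229
gripper_force: 42.1
```

The 19 N reading shows the rail is seated on the bed. Releasing, lifting, shutting the fingers and moving behind the rail.

```bash
python3 -m pendant '{"delta_pos":[[0,0,0.001],[0,0,0],[0,0,0],[0,0,0],[0,0,0.01],[0,0,0.02],[0,0,0.02],[0,0,0],[0,0,0],[0,0,0],[-0.01,-0.0015,0],[-0.01,-0.0015,0],[-0.01,-0.0015,0],[-0.01,-0.0015,0],[0,0,0],[0,0,0]],"twist":[[0,0,0],[0,0,0],[0,0,0],[0,0,0],[0,0,0],[0,0,0],[0,0,0],[0,0,0],[0,0,0],[0,0,0],[0,0,0],[0,0,0],[0,0,0],[0,0,0],[0,0,0],[0,0,0]],"gripper":[0.1,0.1,0.1,0.1,0.1,0.1,0.1,-1,-1,-1,-1,-1,-1,-1,-1,-1]}'
python3 - <<'E'
from h import *
b=grab('side');a=grab('scene')
c2=cv2.resize(b['frame'][110:270,130:340,::-1],None,fx=3.7,fy=3.7,interpolation=cv2.INTER_CUBIC)
cv2.imwrite('pics/cd3.png',c2);print(c2.shape)
E
```

```text
t: 9.52
tool_pos: [0.4493, -0.1969, 0.066]
tool_rot: [[-0.163, 0.987, 0.001], [0.987, 0.163, -0.0], [-0.0, 0.001, -1.0]]
wrist_force: [0.3, -0.9, -0.8]
width: -0.0005
gripper_force: 0.0
(592, 777, 3)
```

View pics/cd3.png

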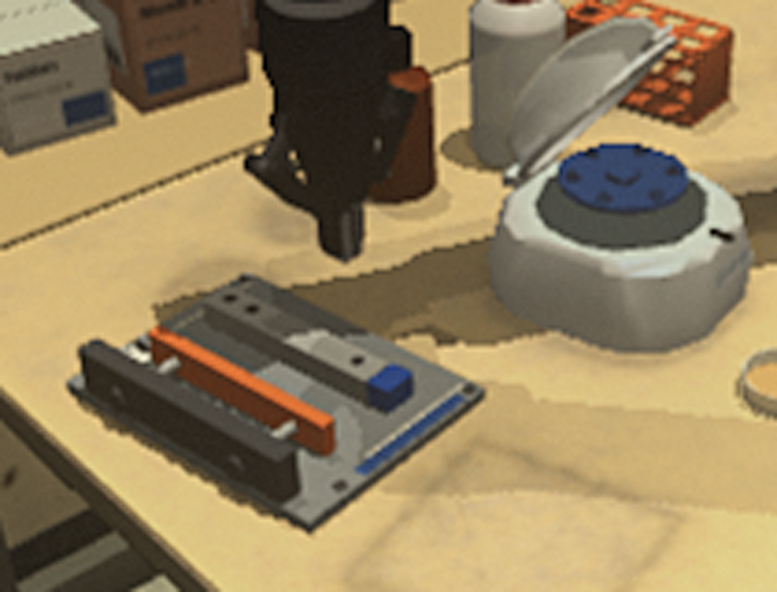

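The rail lies on the bed parallel to the fence, with its blue end at crop (390,385), inside the white line. The fingers are shut and clear behind it. Lowering and pushing now.

```bash
python3 -m pendant '{"delta_pos":[[0,0.002,-0.02],[0,0,-0.02],[0,0,-0.009],[0,0,0],[0.006,0.001,0],[0.006,0.001,0],[0.006,0.001,0],[0.006,0.001,0],[0.006,0.001,0],[0.006,0.001,0],[0.006,0.001,0],[0.006,0.001,0],[0,0,0],[0,0,0]],"twist":[[0,0,0],[0,0,0],[0,0,0],[0,0,0],[0,0,0],[0,0,0],[0,0,0],[0,0,0],[0,0,0],[0,0,0],[0,0,0],[0,0,0],[0,0,0],[0,0,0]],"gripper":[-1,-1,-1,-1,-1,-1,-1,-1,-1,-1,-1,-1,-1,-1]}'
python3 -m pendant '{"delta_pos":[[0.002,0.0003,0],[0.002,0.0003,0],[0.002,0.0003,0],[0,0,0],[0,0,0]],"twist":[[0,0,0],[0,0,0],[0,0,0],[0,0,0],[0,0,0]],"gripper":[-1,-1,-1,-1,-1]}'
```

```text
t: 11.38
tool_pos: [0.4971, -0.187, 0.0169]
tool_rot: [[-0.163, 0.987, 0.0], [0.987, 0.163, -0.0], [-0.0, 0.0, -1.0]]
wrist_force: [-0.7, -0.6, 2.0]
width: -0.0001
gripper_force: 0.9
t: 12.0
tool_pos: [0.5032, -0.1859, 0.0168]
tool_rot: [[-0.163, 0.987, 0.001], [0.987, 0.163, -0.0], [-0.0, 0.001, -1.0]]
wrist_force: [-3.0, -1.2, 2.5]
width: 0.0001
gripper_force: 1.6
```

```bash
python3 -m pendant '{"delta_pos":[[0.002,0.0003,0],[0.002,0.0003,0],[0.002,0.0003,0],[0,0,0],[0,0,0]],"twist":[[0,0,0],[0,0,0],[0,0,0],[0,0,0],[0,0,0]],"gripper":[-1,-1,-1,-1,-1]}'
python3 -m pendant '{"delta_pos":[[0.002,0.0003,0],[0.002,0.0003,0],[0,0,0],[0,0,0],[0,0,0]],"twist":[[0,0,0],[0,0,0],[0,0,0],[0,0,0],[0,0,0]],"gripper":[-1,-1,-1,-1,-1]}'
python3 - <<'E'
from h import *
a=grab('scene')
b=grab('side')
x=cv2.resize(a['frame'][155:225,285:375,::-1],None,fx=6,fy=6,interpolation=cv2.INTER_CUBIC)[:300,:540]
y=cv2.resize(b['frame'][170:260,140:275,::-1],None,fx=4,fy=4,interpolation=cv2.INTER_CUBIC)[:300,:540]
cv2.imwrite('pics/m4.png',np.vstack([x,y]))
E
```

```text
t: 12.62
tool_pos: [0.5076, -0.1854, 0.0167]
tool_rot: [[-0.163, 0.987, -0.002], [0.987, 0.163, 0.0], [0.001, -0.002, -1.0]]
wrist_force: [-5.8, -0.4, 7.8]
width: 0.0
gripper_force: 4.3
t: 13.25
tool_pos: [0.5101, -0.185, 0.0167]
tool_rot: [[-0.162, 0.987, -0.005], [0.987, 0.162, 0.001], [0.002, -0.005, -1.0]]
wrist_force: [-10.2, -1.3, 10.9]
width: 0.0002
gripper_force: 6.7
```

View pics/m4.png

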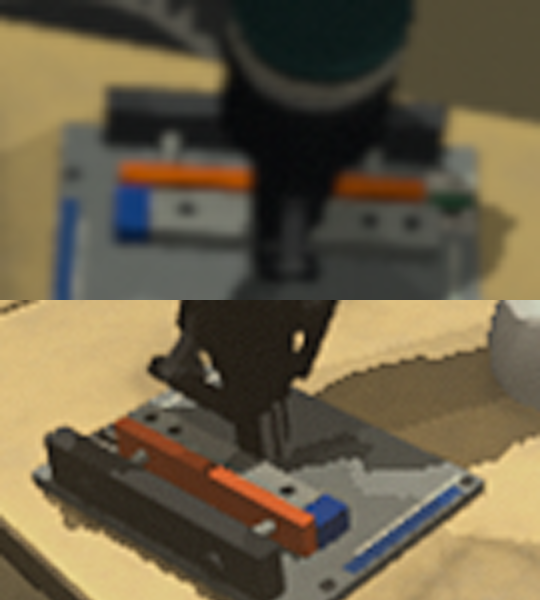

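The rail sits flush against the orange fence, with its blue end by the blue stripe. The gripper hides the pointer at (440,190), so I'll measure the fence shift from the orange mask against the first picture.

```bash
cat > fence.py <<'E'
from h import *
c,s=np.cos(.1637),np.sin(.1637)
J=lambda P:np.array([[.511+c*x-s*y,-.1834+s*x+c*y,z] for x,y,z in P])
def om(im): # rgb
    h=cv2.cvtColor(im,cv2.COLOR_RGB2HSV);return ((h[:,:,0]>3)&(h[:,:,0]<14)&(h[:,:,1]>170)&(h[:,:,2]>70))
def render(f,d,k=4):
    # upper half: top face + visible end/back, hull of box
    P=J([(x+d,y,z) for x in(.03,.04) for y in(-.075,.075) for z in(.0105,.034)])
    hu=cv2.convexHull(((proj(f,P)+.5)*k).astype(np.float32)).astype(np.int32)
    m=np.zeros((420*k,560*k),np.uint8);cv2.fillConvexPoly(m,hu,255)
    return cv2.resize(m,(560,420),interpolation=cv2.INTER_AREA)/255.
def est(f,im,roi):
    r=[];x0,x1,y0,y1=roi;M=om(im)[y0:y1,x0:x1]
    D=np.arange(-.006,.03,.0005)
    for d in D:
        A=render(f,d)[y0:y1,x0:x1];r.append(np.abs(A-M).sum())
    i=int(np.argmin(r));return round(D[i]*1000,1),round(r[i],1),int(M.sum())
if __name__=='__main__':
    a=grab('scene');b=grab('side')
    i0=cv2.imread('pics/s1.png')[:,:,::-1].copy();j0=cv2.imread('pics/d1.png')[:,:,::-1].copy()
    roi_s=[(300,322,170,205),(345,368,170,205)];roi_d=[(190,230,195,245),(160,230,180,245)]
    for q in roi_s: print('scene',est(a,i0,q),est(a,a['frame'],q))
    for q in roi_d: print('side',est(b,j0,q),est(b,b['frame'],q))
E
python3 fence.py; python3 -c "
from h import *
s=ctrl.get_state();print(s['tool_pos'],s['wrist_force'])"
```

```text
scene (np.float64(1.5), np.float64(96.0), 32) (np.float64(6.0), np.float64(84.0), 44)
scene (np.float64(6.0), np.float64(68.4), 13) (np.float64(15.0), np.float64(49.4), 32)
side (np.float64(0.5), np.float64(179.6), 196) (np.float64(5.0), np.float64(87.8), 269)
side (np.float64(-2.0), np.float64(274.3), 323) (np.float64(3.0), np.float64(147.2), 450)
[ 0.5100797  -0.18496929  0.01667608] [-9.72408739 -0.50878251  9.9460501 ]
```

The fence is about 5 mm in, so step 1 has been satisfied. Continuing towards 15 mm.

```bash
python3 -m pendant '{"delta_pos":[[0.001,0.00016,0],[0.001,0.00016,0],[0.001,0.00016,0],[0.001,0.00016,0],[0.001,0.00016,0],[0.001,0.00016,0],[0,0,0],[0,0,0],[0,0,0],[0,0,0]],"twist":[[0,0,0],[0,0,0],[0,0,0],[0,0,0],[0,0,0],[0,0,0],[0,0,0],[0,0,0],[0,0,0],[0,0,0]],"gripper":[-1,-1,-1,-1,-1,-1,-1,-1,-1,-1]}'
python3 fence.py
```

```text
t: 14.7
tool_pos: [0.5148, -0.1842, 0.016]
tool_rot: [[-0.162, 0.987, -0.007], [0.987, 0.162, 0.001], [0.002, -0.007, -1.0]]
wrist_force: [-9.8, -2.2, 6.4]
width: -0.0002
gripper_force: 5.7
scene (np.float64(1.5), np.float64(96.0), 32) (np.float64(20.5), np.float64(74.3), 52)
scene (np.float64(6.0), np.float64(68.4), 13) (np.float64(20.5), np.float64(42.1), 38)
side (np.float64(0.5), np.float64(179.6), 196) (np.float64(10.0), np.float64(124.2), 214)
side (np.float64(-2.0), np.float64(274.3), 323) (np.float64(8.0), np.float64(222.3), 377)
```

```bash
python3 -m pendant '{"delta_pos":[[0.001,0.00016,0],[0.001,0.00016,0],[0.001,0.00016,0],[0.001,0.00016,0],[0.001,0.00016,0],[0.001,0.00016,0],[0,0,0],[0,0,0],[0,0,0],[0,0,0]],"twist":[[0,0,0],[0,0,0],[0,0,0],[0,0,0],[0,0,0],[0,0,0],[0,0,0],[0,0,0],[0,0,0],[0,0,0]],"gripper":[-1,-1,-1,-1,-1,-1,-1,-1,-1,-1]}'
python3 fence.py
python3 - <<'E'
from h import *
a=grab('scene')
b=grab('side')
x=cv2.resize(a['frame'][165:215,285:375,::-1],None,fx=8,fy=8,interpolation=cv2.INTER_CUBIC)[:300,:700]
y=cv2.resize(b['frame'][185:245,140:280,::-1],None,fx=5,fy=5,interpolation=cv2.INTER_CUBIC)[:300,:700]
cv2.imwrite('pics/m5.png',np.vstack([x,y]))
E
```

```text
t: 16.05
tool_pos: [0.5182, -0.1836, 0.0158]
tool_rot: [[-0.161, 0.987, -0.012], [0.987, 0.161, 0.002], [0.004, -0.012, -1.0]]
wrist_force: [-17.7, -1.9, 12.2]
width: 0.0001
gripper_force: 8.9
scene (np.float64(1.5), np.float64(96.0), 32) (np.float64(26.0), np.float64(77.8), 48)
scene (np.float64(6.0), np.float64(68.4), 13) (np.float64(16.5), np.float64(38.2), 42)
side (np.float64(0.5), np.float64(179.6), 196) (np.float64(13.0), np.float64(142.8), 183)
side (np.float64(-2.0), np.float64(274.3), 323) (np.float64(12.0), np.float64(264.9), 332)
```

View pics/m5.png

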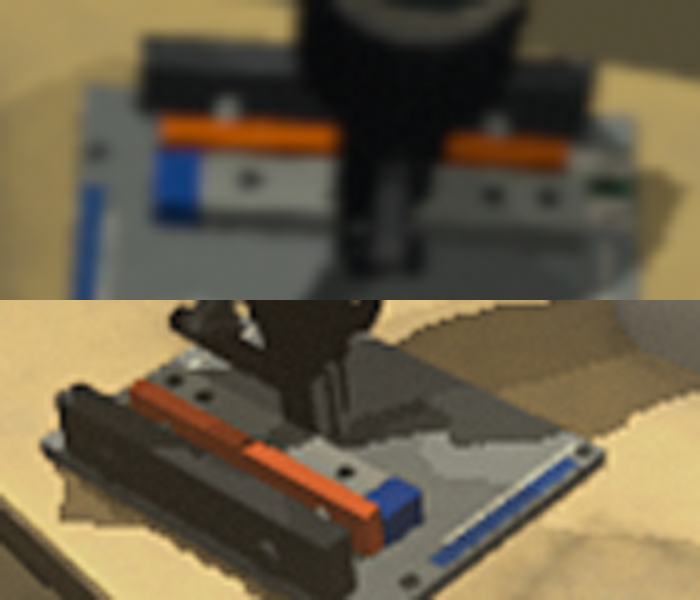

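The fence stays flush with the rail, its blue end inside the end line. I'll cross-check the fence travel with corner points from the side view: the fence's +y end top front corner at crop (383,202) now, and (272,163) in the first crop.

```bash
python3 - <<'E'
from h import *
from fence import c,s,J,om
a=optics.grab_frame('scene');b=optics.grab_frame('side')
def jx(f,uv,z):
    w=ray(f,uv,z)-[.511,-.1834,0];return np.round([1e3*(c*w[0]+s*w[1]),1e3*(-s*w[0]+c*w[1])],1)
print('now front top',jx(b,(140+383/5-.4,185+202/5-.4),.034),'first',jx(b,(140+272/3.4-.4,175+163/3.4-.4),.034))
print('rail blue end top',jx(b,(140+421/5-.4,185+188/5-.4),.028),'scene blue back corner',jx(a,(285+155/8-.4,165+220/8-.4),.028))
# 1-D profiles along jig x through fence top in scene at y=+/-: subpixel orange extent
i0=cv2.imread('pics/s1.png')[:,:,::-1].astype(np.float32)
for n,f,old in(('scene',a,i0),('side',b,cv2.imread('pics/d1.png')[:,:,::-1].astype(np.float32))):
  for y in(.065,.055,.045,-.05,-.06):
    X=np.arange(.015,.075,.0005);uv=proj(f,J([(x,y,.034) for x in X])).astype(np.float32)
    o=[]
    for im in(old,f['frame'].astype(np.float32)):
        v=cv2.remap(im,uv[:,0].reshape(-1,1),uv[:,1].reshape(-1,1),cv2.INTER_LINEAR).reshape(-1,3)
        r=v[:,0]-v[:,2];k=X[r>.5*r.max()];o+=[round(k.min()*1e3,1),round(k.max()*1e3,1)]
    print(n,y,o)
E
```

```text
now front top [40.3 72.8] first [29.9 72.8]
rail blue end top [18.4 73.6] scene blue back corner [11.6 74.6]
scene 0.065 [np.float64(24.5), np.float64(40.5), np.float64(43.0), np.float64(54.5)]
scene 0.055 [np.float64(26.5), np.float64(40.0), np.float64(42.0), np.float64(54.0)]
scene 0.045 [np.float64(25.5), np.float64(40.0), np.float64(42.0), np.float64(54.0)]
scene -0.05 [np.float64(26.0), np.float64(39.5), np.float64(41.0), np.float64(53.5)]
scene -0.06 [np.float64(25.0), np.float64(40.0), np.float64(41.0), np.float64(54.5)]
side 0.065 [np.float64(30.0), np.float64(40.5), np.float64(44.0), np.float64(53.5)]
side 0.055 [np.float64(30.0), np.float64(40.5), np.float64(43.0), np.float64(53.5)]
side 0.045 [np.float64(30.0), np.float64(40.5), np.float64(43.0), np.float64(53.5)]
side -0.05 [np.float64(29.5), np.float64(40.0), np.float64(43.0), np.float64(60.0)]
side -0.06 [np.float64(29.5), np.float64(40.5), np.float64(42.5), np.float64(59.5)]
```

The fence profiles agree on 13.3 mm of travel, square at both ends. The blue end is at y of about 74 mm, which is in range. I'll let it hold briefly, then hand in.

```bash
python3 -m pendant '{"delta_pos":[[0,0,0],[0,0,0],[0,0,0],[0,0,0]],"twist":[[0,0,0],[0,0,0],[0,0,0],[0,0,0]],"gripper":[-1,-1,-1,-1]}' && python3 -c "
from cell import ctrl
print(ctrl.finish_job())"
```

```text
t: 16.85
tool_pos: [0.5182, -0.1836, 0.0158]
tool_rot: [[-0.161, 0.987, -0.012], [0.987, 0.161, 0.002], [0.004, -0.012, -1.0]]
wrist_force: [-17.1, -2.4, 13.0]
width: -0.0002
gripper_force: 8.9
the job is handed in; nothing more can be done
None
```

I handed the job in at about 17 s (no verdict came back): the rail lies flat on the bed with its blue end at the blue mark, and the shut fingers hold it squarely against the fence, pushed back about 13 mm (green band is 10–20 mm).

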